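Feed one specimen block to the light base

ROBOT

A 6-joint arm with a two-finger parallel gripper is mounted at the origin on the work surface. World frame = base frame: x ahead of the robot, y to its left, z up, the work surface at z = 0. Lengths are in m, angles in rad, forces in N, time in s.
With the tool pointing down it reaches from about 0.35 to 0.975 m from the base axis. Payload 7.1 kg.
Tool frame: the origin (TCP) lies midway between the tips of the shut fingers; the grasp point (between the pads) lies 19 mm behind it; z points along the fingers, y is the line along which they close (so a half turn about z gives the same grasp; the last joint's range is limited). The gripper opens to 88 mm and grips with 3 to 60 N. Pads are 20 mm wide; open, the fingers measure 115 mm over their backs; the gripper's body (75 mm by 178 mm) begins 61 mm behind the grasp point.
Start: joints at [1.202, 0.423, 1.63, -0, 1.089, -0.019], TCP at [0.214, 0.587, 0.223] pointing down, gripper open.
Joint ranges: [-3, 3], [-0.9, 2.11], [0.09, 2.58], [-1.31, 4.45], [0.11, 2.69], [-2.54, 2.54]. Speed limits (rad/s): [2.39, 2.39, 3.01, 3.14, 3.14, 3.14].

INTERFACE

Orientations are given as a 3x3 rotation matrix whose columns are the frame's x, y, z axes.
In Python, from rig import r gives the robot as it stands. The module is installed in compiled form; this text tells all that it offers.
- The arm moves only by the tool play_rows, never from a script. Its arguments are lists of equal length, an entry for each row: "offset": the shift along the tool's x, y, z in mm, a list of three; "twist": the turn about the tool's z in rad. In form: {"offset": [[dx, dy, dz], ...], "twist": [twist, ...]}. A call has 1 to 10 rows; each row shifts and turns the commanded pose from where the row before left it, along the tool's axes as they then stand; what a row does not reach is not made up. A row lasts 1/8 s, in which the tool goes at most 62.5 mm and 10.7 degrees, less where a joint would pass 70% of its speed; a pose out of reach is approached as far as the arm can. A call is refused whole if a number of a shift passes 62.5 or a number of a turn 0.188, either way. A call with a gripper value outside its range is refused whole. "fingers" is the finger opening in mm, from 0 to 87.8, set as the call begins (left out, the last holds). The fingers move at their own pace and stop on an object; "force" is the grip in N (left out, the last holds). Time passes only in rows, so rows that do not move let the fingers close. It gives the time, the measured TCP pose, the force, the opening and the grip force at its end, in the units of the state.
- r.state(): the state, without advancing time (a new reading comes with each control period).
- r.capture(name): name is "scene" or "top" or "wrist"; returns a dict with "img" (420x560x3 uint8, red, green, blue), "fx", "fy", "cx", "cy" (pixels), "k1" (the pictures are not rectified: a ray, as slopes to the right and down, at radius r is drawn at 1 + k1 r^2 times it, then the intrinsics apply), "xyz" and "orientation" of the camera in the world. Camera axes: x right, y down, z forward; pixel columns grow to the right and rows downward; lengths in m; the calibration is good to about 2 mm. A picture is of the moment at which its call begins. There is no depth.
- r.close_job(): hands the job in; it is judged then, once.
The state is a dict: "time": time; "joint_pos": joint angles; "joint_vel": joint speeds; "effort": joint torques, N m; "eef_pos": TCP position; "ee_rot": TCP orientation; "wrist_force": force on the tool from outside, world axes, zero at the start; "torque": the same for the moment, N m; "opening": opening from 0.0 (shut) to 1.0 (fully open); "finger_force": force on a finger pad.
Only numpy, scipy, OpenCV 4.12 (cv2) and the standard library are available. Lean on these libraries where they do the work, as an engineer would, in place of code of your own. Each camera call takes 0.05 s, during which the arm holds its last target. There are 200 camera calls.

TASK

Feed one square specimen block out of the bottom of its magazine by pushing the magazine's upright push plate all the way in and letting it spring back, so that the stack drops down one place and stays in the magazine. Then pick up the block that came out and set it down gently, lying flat, on the middle of the round glass plate of the white light base. The other magazine, with round blocks, is not needed.

Things in the scene. Friction and masses are not known exactly. Their poses are not given: they have to be found in the camera images.
- push_plate (a point): Centre of the upright steel push plate (8 x 40 mm, 50 mm tall, top 64.5 mm above the table) of the magazine of SQUARE blocks. x: push direction, level, to the tower; y: along its width; z: up. Slides 60 mm in +x to a stop; spring 2 to 4 N plus drag (2 N at 0.1 m/s), returns by itself in 1 s. Grey tower 54 x 54 mm, 66 mm tall, middle 115 mm ahead; base 14 mm high, 56 mm wide, ends 11 mm behind.
- bottom_block (a point): Centre of the lowest square block: clear resin on white, beetle inside, 40 x 40 x 16 mm, 35 g; z up. At rest in the tower, centre 22 mm above the table. A full push puts it, at the same height, on a tongue beyond the tower (14 mm high, 30 mm wide, so fingers pass down on both sides), centre about 60 mm from the tower's middle, 12 mm clear of the tower. Another magazine holds round blocks.
- next_block (a point): Centre of the next square block of the stack, same size, 38 mm above the table at first. While the push plate is in, it rides on the pusher's bar; once the plate has sprung back it drops to the bottom of the tower, centre 22 mm above the table. One more block lies on top of it.
- viewing_plate (a point): Centre of the top of the round glass plate (90 mm across) in the white light base (120 x 120 mm, 25 mm high, fixed to the table). The point is 25 mm above the table; z up.

How it is judged:
By the outcome, as a careful person would: the job done as asked, in the order asked, and still so for the second after the job is handed in, with the robot touching nothing.
It also fails if it takes over 56 s, if anything falls off the work surface, if the arm or the gripper's body presses on something with over 40 N, if the wrist force passes 120 N, or if a joint passes its speed limit or range.

## Working session

There is one attempt and no reset: what is moved stays moved. The work goes in short steps, Python scripts to look and compute and a tool call to move; the robot and the scene stay as the last step left them, time stands still between calls to the robot, and variables do not carry over. Pictures are saved under pics/ and viewed, at most 10 in all, crops included, and the job is handed in when it is done.

Besides the shell and the picture viewer there is one more tool, called by a JSON object that holds its "name" and its "arguments", one argument or row to a line. play_rows: Moves the arm, as the interface text tells. Its arguments: {"type":"object","properties":{"offset":{"type":"array"},"twist":{"type":"array"},"fingers":{"type":"number"},"force":{"type":"number"}},"required":["offset","twist"]}

```bash
mkdir -p pics
cat > h.py <<'E'
from rig import r
import numpy as np, cv2
def cap(n,name):
    c=r.capture(n); cv2.imwrite(f'pics/{name}.png',c['img'][:,:,::-1]); return c
def ray(c,u,v):
    x=np.array([(u-c['cx'])/c['fx'],(v-c['cy'])/c['fy']]); s=x.copy()
    for _ in range(20): s=x/(1+c['k1']*(s@s))
    return np.array(c['orientation'])@np.array([s[0],s[1],1.])
def pt(c,u,v,z):
    d=ray(c,u,v); p=np.array(c['xyz']); return p+d*(z-p[2])/d[2]
def proj(c,P):
    q=np.array(c['orientation']).T@(np.array(P)-np.array(c['xyz'])); s=q[:2]/q[2]; s=s*(1+c['k1']*(s@s))
    return s[0]*c['fx']+c['cx'],s[1]*c['fy']+c['cy']
E
python3 - <<'E'
from h import *
import pickle
np.set_printoptions(precision=4,suppress=True)
for n in('top','scene'):
    c=cap(n,n+'0'); pickle.dump(c,open(n+'0.pkl','wb')); print(n,c['fx'],c['k1'],c['xyz'],c['orientation'])
s=r.state();print(s['time'],s['eef_pos'],s['ee_rot'])
E
```

```text
top 540.5715166227783 -0.17585048987329552 [ 0.4209 -0.0076  0.9538] [[-0.027  -0.993   0.1146]
 [-0.9996  0.0277  0.0045]
 [-0.0076 -0.1145 -0.9934]]
scene 385.89220596316954 0.0009880061147561695 [ 1.1127 -0.1547  0.5259] [[ 0.2512  0.5992 -0.7601]
 [ 0.9679 -0.1596  0.1941]
 [-0.005  -0.7845 -0.6201]]
0.1 [0.214  0.5867 0.222 ] [[-0.9394  0.3427 -0.0005]
 [ 0.3427  0.9394 -0.0013]
 [-0.     -0.0014 -1.    ]]
```

View pics/top0.png

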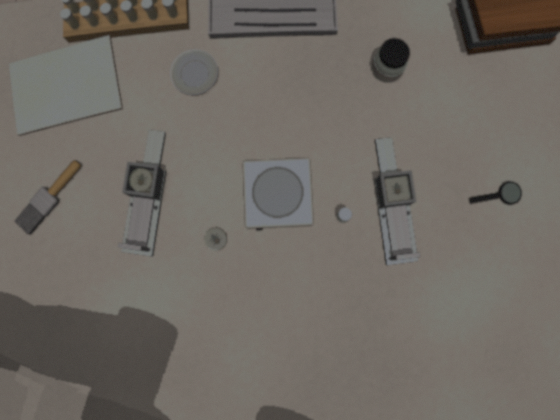

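View pics/scene0.png

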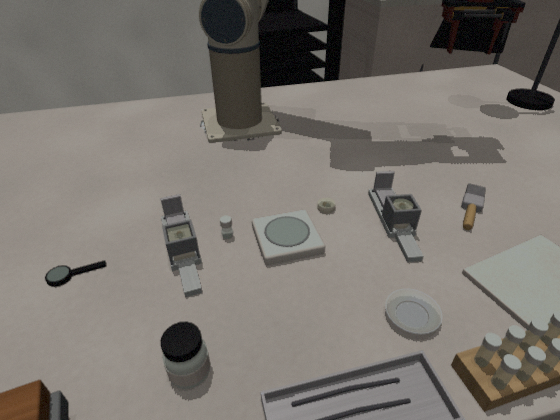

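The top view shows two magazines, with towers at about (143,180) and (398,188), and the light base centred at about (278,192). I'll enlarge both towers to tell square from round.

Run:
```python
from h import *
t=cv2.imread('pics/top0.png')
a=cv2.resize(t[120:270,100:200],None,fx=4,fy=4,interpolation=cv2.INTER_CUBIC);b=cv2.resize(t[120:270,350:450],None,fx=4,fy=4,interpolation=cv2.INTER_CUBIC)
cv2.imwrite('pics/z.png',np.clip(np.hstack([a,b])*1.6,0,255))
import pickle
c=pickle.load(open('top0.pkl','rb'))
for n,u,v,z in [('towL',143,180,.066),('towR',398,188,.066),('base',277.5,192,.025)]: print(n,pt(c,u,v,z))
```

```text
towL [0.57899464 0.22515772 0.066     ]
towR [ 0.55314461 -0.20282389  0.066     ]
base [ 0.55785871 -0.00087329  0.025     ][ WARN:0@0.033] global loadsave.cpp:1063 imwrite_ Unsupported depth image for selected encoder is fallbacked to CV_8U.
```

View pics/z.png

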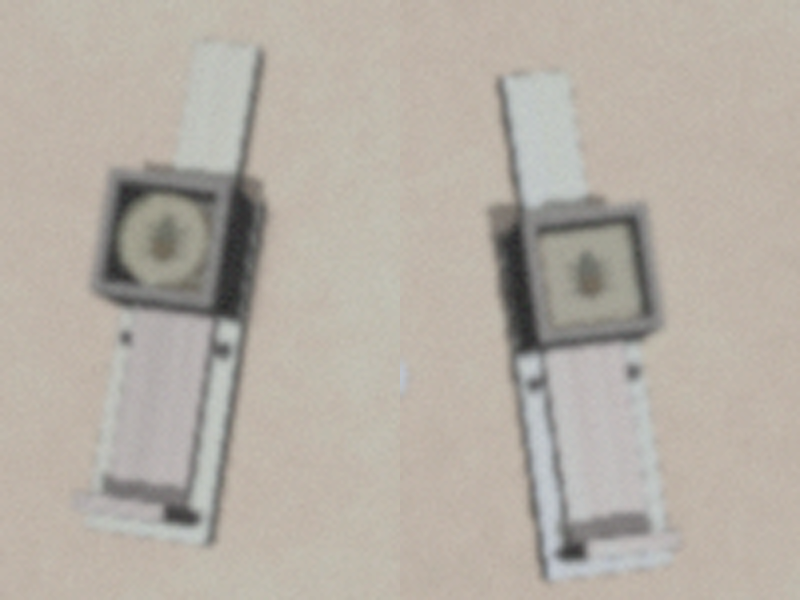

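The right-hand magazine holds the square blocks; its tower corners in the crop are at about (522,213), (648,203), (662,335) and (535,348).

Run:
```python
from h import *
import pickle
np.set_printoptions(precision=4,suppress=True)
c=pickle.load(open('top0.pkl','rb'))
f=lambda x,y,z:pt(c,350+(x-399)/4-.25,120+y/4-.25,z)
T=[f(*p,.066) for p in[(522,213),(648,203),(662,335),(535,348)]]
tow=np.mean(T,0); print('tower',tow)
tip=(f(500,75,.014)+f(567,72,.014))/2; back=(f(545,580,.014)+f(673,565,.014))/2
P=(f(585,549,.0645)+f(680,537,.0645))/2
print('tip',tip,'back',back,'plate',P)
d=tip-back; print('L',np.linalg.norm(d),'yaw',np.arctan2(d[1],d[0]))
e=(T[0]+T[1]-T[2]-T[3]);print('yaw tow',np.arctan2(e[1],e[0])); e=tow-P;print(np.hypot(*e[:2]),np.arctan2(e[1],e[0]))
yaw=np.arctan2(d[1],d[0]); R=np.array([np.cos(yaw),np.sin(yaw)])
print('plate pred',tow[:2]-.115*R, 'block out',tow[:2]+.06*R)
```

```text
tower [ 0.5525 -0.2028  0.066 ]
tip [ 0.6519 -0.193   0.014 ] back [ 0.4287 -0.2153  0.014 ] plate [ 0.4401 -0.2146  0.0645]
L 0.224374299298506 yaw 0.09943882458364325
yaw tow 0.046147164184704687
0.11305666252971078 0.10412392914412748
plate pred [ 0.4381 -0.2142] block out [ 0.6122 -0.1969]
```

{"name": "play_rows", "arguments": {
  "offset": [
    [-39, -38, 0],
    [-39, -38, 0],
    [-39, -38, 0],
    [-39, -38, 0],
    [-39, -38, 0],
    [-39, -38, 0],
    [-39, -38, 0],
    [-39, -38, 0],
    [-39, -38, 0],
    [-38, -35, 0]
  ],
  "twist": [0, 0, 0, 0, 0, 0, 0, 0, 0, 0],
  "fingers": 0
}}

```text
time: 1.35
eef_pos: [0.4508, 0.0979, 0.2226]
ee_rot: [[-0.939, 0.343, -0.0], [0.343, 0.939, 0.0], [0.0, 0.0, -1.0]]
wrist_force: [0.4, 0.4, 1.7]
opening: 0.009
finger_force: 0.0
```

{"name": "play_rows", "arguments": {
  "offset": [
    [-8, -46, 0],
    [-8, -46, 0],
    [-8, -46, 0],
    [-8, -46, 0],
    [-8, -46, 0],
    [-8, -46, 0],
    [-5, -44, 0],
    [0, 0, 0],
    [0, 0, 0],
    [0, 0, 0]
  ],
  "twist": [0, 0, 0, 0, 0, 0, 0, -0.15, -0.15, -0.15]
}}

```text
time: 2.6
eef_pos: [0.3902, -0.2192, 0.2224]
ee_rot: [[-0.995, -0.104, -0.001], [-0.104, 0.995, 0.0], [0.001, 0.0, -1.0]]
wrist_force: [-1.1, -0.4, 0.1]
opening: 0.004
finger_force: 0.0
```

```bash
cat >> h.py <<'E'
def go(P,yaw=None):
    s=r.state(); R=np.array(s['ee_rot']); y0=np.arctan2(R[1,0],R[0,0])
    print('t',s['time'],'eef',np.round(s['eef_pos'],4),'yaw',round(y0,4),'off mm',np.round(R.T@(np.array(P)-s['eef_pos'])*1000,1))
    if yaw is not None: print('twist',round(-((yaw-y0+np.pi)%(2*np.pi)-np.pi),4))
E
python3 - <<'E'
from h import *
go([.400,-.218,.03],3.2416)
s=r.state();print(s['joint_pos'],s['opening'])
c=cap('wrist','w1'); print(c['fx'],c['k1'],c['xyz'])
import pickle; pickle.dump(c,open('w1.pkl','wb'))
E
```

```text
t 2.6 eef [ 0.3902 -0.2192  0.2224] yaw -3.0371 off mm [-1.000e+01  1.000e-01  1.924e+02]
twist 0.0045
[-5.38511976e-01  1.60006980e-01  2.00654586e+00 -1.15467749e-05
  9.75685950e-01 -2.21382229e+00] 0.003936074152309467
300.62050484406245 0.0061085369370249085 [ 0.30817207 -0.227606    0.38564428]
```

View pics/w1.png

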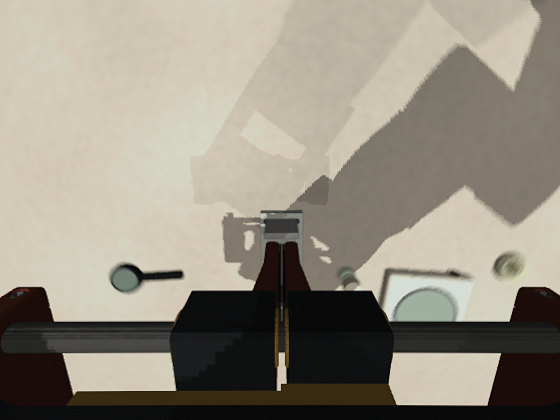

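The wrist picture shows the magazine's rear end at about x 261–303, row 211, with the shut fingers directly in line behind it.

Run:
```python
from h import *
import pickle
c=pickle.load(open('w1.pkl','rb'))
a=pt(c,261,211,.014);b=pt(c,303,211,.014);print(a,b,(a+b)/2)
print(proj(c,[.4276,-.2153,.014]),proj(c,[.439,-.2142,.0645]))
```

```text
[ 0.4312303  -0.24114251  0.014     ] [ 0.42548336 -0.18684727  0.014     ] [ 0.42835683 -0.21399489  0.014     ]
(np.float64(281.0626107973921), np.float64(210.3484188848386)) (np.float64(280.93722288400403), np.float64(233.32118006673974))
```

{"name": "play_rows", "arguments": {
  "offset": [
    [0, 0, 47],
    [0, 0, 47],
    [0, 0, 47],
    [0, 0, 46],
    [-10, 0, 0],
    [-10, 0, 0],
    [-10, 0, 0],
    [0, 0, 0]
  ],
  "twist": [0, 0, 0, 0, 0, 0, 0, 0]
}}

```text
time: 3.65
eef_pos: [0.4225, -0.2166, 0.0373]
ee_rot: [[-0.995, -0.101, 0.003], [-0.101, 0.995, -0.002], [-0.003, -0.002, -1.0]]
wrist_force: [-0.0, 0.3, 0.2]
opening: 0.002
finger_force: 0.0
```

{"name": "play_rows", "arguments": {
  "offset": [
    [-10, 0, 0],
    [-10, 0, 0],
    [-10, 0, 0],
    [-10, 0, 0],
    [-10, 0, 0],
    [0, 0, 0]
  ],
  "twist": [0, 0, 0, 0, 0, 0]
}}

```text
time: 4.4
eef_pos: [0.4706, -0.2109, 0.0356]
ee_rot: [[-0.995, -0.1, -0.0], [-0.1, 0.995, 0.0], [0.0, 0.0, -1.0]]
wrist_force: [-4.0, -1.0, 1.4]
opening: 0.003
finger_force: 1.6
```

{"name": "play_rows", "arguments": {
  "offset": [
    [-5, 0, 0],
    [-5, 0, 0],
    [0, 0, 0]
  ],
  "twist": [0, 0, 0]
}}

```text
time: 4.78
eef_pos: [0.48, -0.2099, 0.0355]
ee_rot: [[-0.995, -0.1, -0.001], [-0.1, 0.995, 0.0], [0.0, 0.0, -1.0]]
wrist_force: [-3.7, -0.2, 1.1]
opening: 0.005
finger_force: 1.9
```

{"name": "play_rows", "arguments": {
  "offset": [
    [-3, 0, 0],
    [-1, 0, 0],
    [0, 0, 0]
  ],
  "twist": [0, 0, 0]
}}

```text
time: 5.15
eef_pos: [0.4839, -0.2095, 0.0355]
ee_rot: [[-0.995, -0.1, -0.0], [-0.1, 0.995, 0.0], [0.0, 0.0, -1.0]]
wrist_force: [-4.7, 1.4, -1.4]
opening: 0.005
finger_force: 2.0
```

{"name": "play_rows", "arguments": {
  "offset": [
    [-2, 0, 0],
    [0, 0, 0]
  ],
  "twist": [0, 0]
}}

```text
time: 5.4
eef_pos: [0.4856, -0.2094, 0.0355]
ee_rot: [[-0.995, -0.1, -0.001], [-0.1, 0.995, 0.0], [0.001, 0.0, -1.0]]
wrist_force: [-5.2, -1.0, -0.9]
opening: 0.004
finger_force: 2.7
```

{"name": "play_rows", "arguments": {
  "offset": [
    [-2, 0, 0],
    [0, 0, 0]
  ],
  "twist": [0, 0]
}}

```text
time: 5.65
eef_pos: [0.4857, -0.2093, 0.0355]
ee_rot: [[-0.995, -0.1, -0.005], [-0.1, 0.995, 0.001], [0.004, 0.001, -1.0]]
wrist_force: [-12.3, -3.9, 6.2]
opening: 0.006
finger_force: 6.6
```

The push reached the stop: the force rose and the tool stopped advancing. I'll back off.

{"name": "play_rows", "arguments": {
  "offset": [
    [10, 0, 0],
    [10, 0, 0],
    [10, 0, 0],
    [10, 0, 0],
    [10, 0, 0],
    [10, 0, 0],
    [10, 0, 0],
    [12, 0, 0],
    [12, 0, 0],
    [0, 0, 0]
  ],
  "twist": [0, 0, 0, 0, 0, 0, 0, 0, 0, 0]
}}

```text
time: 6.9
eef_pos: [0.3934, -0.2186, 0.0356]
ee_rot: [[-0.995, -0.099, -0.001], [-0.099, 0.995, 0.0], [0.001, 0.001, -1.0]]
wrist_force: [-0.0, -0.7, -0.0]
opening: 0.003
finger_force: 0.0
```

{"name": "play_rows", "arguments": {
  "offset": [
    [0, 0, -40],
    [0, 0, -40],
    [0, 0, -40],
    [0, 0, -40],
    [0, 0, 0]
  ],
  "twist": [0, 0, 0, 0, 0],
  "fingers": 75
}}

```text
time: 7.52
eef_pos: [0.3966, -0.2198, 0.1985]
ee_rot: [[-0.995, -0.1, 0.006], [-0.1, 0.995, -0.003], [-0.006, -0.004, -1.0]]
wrist_force: [-0.3, -0.4, -0.5]
opening: 0.533
finger_force: 0.0
```

Run:
```python
from h import *
import pickle
c=cap('top','top1'); pickle.dump(c,open('top1.pkl','wb'))
t=cv2.imread('pics/top1.png')
cv2.imwrite('pics/z1.png',np.clip(cv2.resize(t[120:270,330:470],None,fx=4,fy=4,interpolation=cv2.INTER_CUBIC)*1.6,0,255).astype('u1'))
go([.6122,-.1969,.15])
```

```text
t 7.575 eef [ 0.3955 -0.2192  0.1968] yaw -3.0413 off mm [-217.7    0.6   47.4]
```

View pics/z1.png

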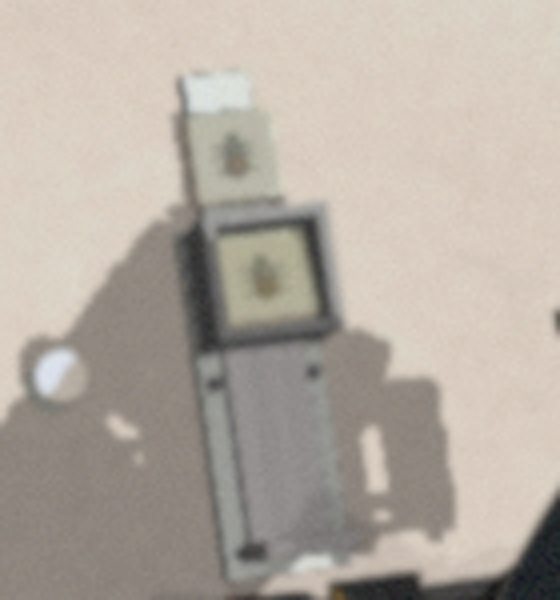

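The block is out on the tongue, centred at about crop (234,157), a second block has taken its place in the tower, and the plate is back.

Run:
```python
from h import *
import pickle
c=pickle.load(open('top1.pkl','rb'))
K=[pt(c,330+x/4-.4,120+y/4-.4,.030) for x,y in[(187,113),(272,110),(280,198),(196,206)]]
m=np.mean(K,0);print(m); print([np.linalg.norm(K[i]-K[i-1]) for i in range(4)])
go([m[0],m[1],.10],3.2416)
```

```text
[ 0.61075669 -0.19606732  0.03      ]
[np.float64(0.04158687198879282), np.float64(0.037913133319114355), np.float64(0.03945681099560779), np.float64(0.03746460022245382)]
t 7.575 eef [ 0.3955 -0.2192  0.1968] yaw -3.0413 off mm [-216.2    1.6   97.4]
twist 0.0003
```

{"name": "play_rows", "arguments": {
  "offset": [
    [-43, 0, 0],
    [-43, 0, 0],
    [-43, 0, 0],
    [-43, 0, 0],
    [-44, 1, 0],
    [0, 0, 40],
    [0, 0, 40],
    [0, 0, 0],
    [0, 0, 0]
  ],
  "twist": [0, 0, 0, 0, 0, 0, 0, 0, 0]
}}

```text
time: 8.7
eef_pos: [0.6095, -0.1962, 0.1158]
ee_rot: [[-0.995, -0.1, -0.0], [-0.1, 0.995, 0.0], [0.0, 0.0, -1.0]]
wrist_force: [-0.7, 0.4, 1.0]
opening: 0.853
finger_force: 0.0
```

Run:
```python
from h import *
import pickle
c=cap('wrist','w2'); pickle.dump(c,open('w2.pkl','wb'))
go([.6111,-.1963,.017],3.2416)
print(proj(c,[.6111,-.1963,.03]),c['xyz'],r.state()['opening'])
```

```text
t 8.75 eef [ 0.6101 -0.1964  0.1167] yaw -3.0415 off mm [-0.9  0.1 99.7]
twist 0.0001
(np.float64(280.7254829176225), np.float64(214.2069573208948)) [ 0.52742674 -0.20419403  0.27897202] 0.8514268875693697
```

View pics/w2.png

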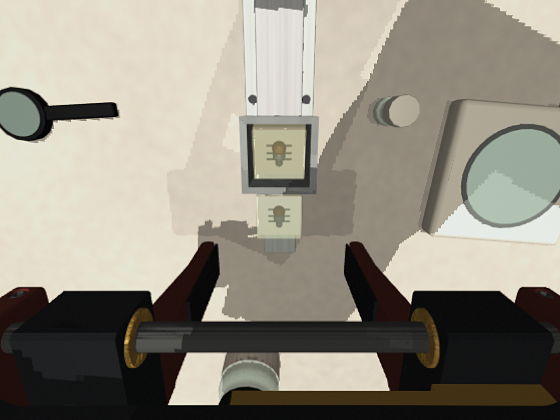

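The block sits at about (280,214), where projection predicted, between the open fingers. I'll descend and grip it.

{"name": "play_rows", "arguments": {
  "offset": [
    [-1, 0, 30],
    [0, 0, 30],
    [0, 0, 25],
    [0, 0, 10],
    [0, 0, 5],
    [0, 0, 0],
    [0, 0, 0]
  ],
  "twist": [0, 0, 0, 0, 0, 0, 0]
}}

```text
time: 9.62
eef_pos: [0.611, -0.1963, 0.0167]
ee_rot: [[-0.995, -0.1, 0.002], [-0.1, 0.995, -0.001], [-0.001, -0.001, -1.0]]
wrist_force: [1.0, -0.9, -0.0]
opening: 0.855
finger_force: 0.0
```

{"name": "play_rows", "arguments": {
  "offset": [
    [0, 0, 0],
    [0, 0, 0],
    [0, 0, 0],
    [0, 0, 0],
    [0, 0, 0],
    [0, 0, 0],
    [0, 0, 0],
    [0, 0, 0]
  ],
  "twist": [0, 0, 0, 0, 0, 0, 0, 0],
  "fingers": 25,
  "force": 12
}}

```text
time: 10.62
eef_pos: [0.6103, -0.196, 0.0157]
ee_rot: [[-0.995, -0.1, -0.0], [-0.1, 0.995, -0.0], [0.0, -0.0, -1.0]]
wrist_force: [-0.2, -0.0, 0.6]
opening: 0.455
finger_force: 12.0
```

{"name": "play_rows", "arguments": {
  "offset": [
    [0, 0, -5],
    [0, 0, -15],
    [0, 0, -30],
    [0, 0, -30],
    [0, 0, -20],
    [0, 0, 0]
  ],
  "twist": [0, 0, 0, 0, 0, 0]
}}

```text
time: 11.38
eef_pos: [0.6115, -0.1964, 0.1178]
ee_rot: [[-0.995, -0.1, 0.004], [-0.1, 0.995, -0.001], [-0.003, -0.002, -1.0]]
wrist_force: [0.7, 0.3, 0.3]
opening: 0.455
finger_force: 12.0
```

Run:
```python
from h import *
import pickle
c=pickle.load(open('top0.pkl','rb')); t=c['img'].astype(float)
# glass darker than white base: threshold
g=cv2.cvtColor(c['img'],cv2.COLOR_RGB2GRAY)[155:232,240:316]
_,b=cv2.threshold(cv2.GaussianBlur(g,(3,3),0),0,255,cv2.THRESH_OTSU)
n,l,st,ce=cv2.connectedComponentsWithStats(255-b)
for k in range(1,n):
    if st[k,4]>800: print(st[k],ce[k]+[240,155],pt(c,*(ce[k]+[240,155]),.025))
n,l,st,ce=cv2.connectedComponentsWithStats(cv2.morphologyEx(cv2.inRange(cv2.GaussianBlur(g,(3,3),0),int(np.percentile(g,75))-12,255),cv2.MORPH_OPEN,np.ones((3,3))))
k=1+np.argmax(st[1:,4]); cs,_=cv2.findContours((l==k).astype('u1'),0,2); print(cv2.minAreaRect(cs[0]),cv2.minAreaRect(max(cs,key=len)))
w=cap('wrist','w3'); s=r.state(); print(s['opening'],s['finger_force'])
go([.558,-.001,.115])
sc=pickle.load(open('scene0.pkl','rb')); print('scene proj',proj(sc,[.558,-.001,.025]))
```

```text
[  11   11   53   53 2183] [277.26568942 191.89143381] [ 5.58060623e-01 -4.71671367e-04  2.50000000e-02]
((37.5, 38.0), (76.0, 75.0), 90.0) ((37.5, 38.0), (76.0, 75.0), 90.0)
0.4554429245588484 12.00007438659668
t 11.425 eef [ 0.6106 -0.1961  0.1163] yaw -3.0414 off mm [ 32.8 199.4   1.2]
scene proj (np.float64(286.2963912061598), np.float64(229.99730157142355))
```

View pics/w3.png

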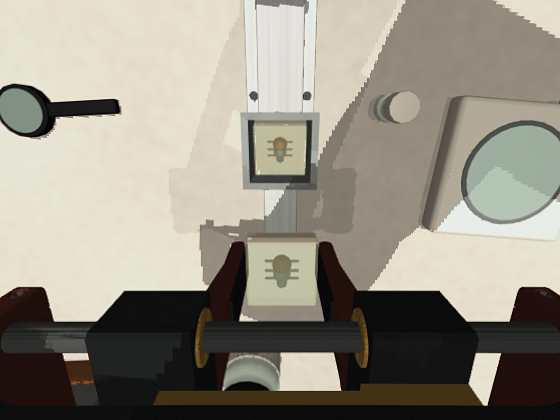

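The block is held flat between the fingers at about (281,270), and the tongue is empty. I'll carry it over the glass plate.

{"name": "play_rows", "arguments": {
  "offset": [
    [6, 20, 0],
    [6, 40, 0],
    [6, 45, 0],
    [6, 45, 0],
    [6, 35, 0],
    [3, 15, 0],
    [0, 0, 0],
    [0, 0, 0]
  ],
  "twist": [0, 0, 0, 0, 0, 0, 0, 0]
}}

```text
time: 12.42
eef_pos: [0.5577, -0.001, 0.1155]
ee_rot: [[-0.995, -0.1, -0.0], [-0.1, 0.995, -0.0], [0.0, -0.0, -1.0]]
wrist_force: [-0.2, 0.5, 0.9]
opening: 0.453
finger_force: 12.0
```

Run:
```python
from h import *
import pickle
c=pickle.load(open('w2.pkl','rb')); print('block-tcp',pt(c,281,270,.130)-[.6101,-.1964,0])
w=cap('wrist','w4'); pickle.dump(w,open('w4.pkl','wb'))
go([.558,-.0005,.016])
print(proj(w,[.558,-.0007,.025]))
```

```text
block-tcp [-9.44944972e-05  3.60443200e-04  1.30000000e-01]
t 12.475 eef [ 0.5578 -0.0013  0.1156] yaw -3.0424 off mm [-0.3  0.8 99.6]
(np.float64(281.40760034841975), np.float64(211.13612872095112))
```

View pics/w4.png

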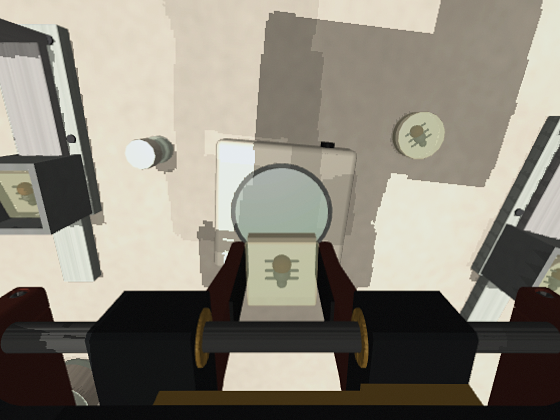

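The glass disc spans x 231–332 with its top at row 164, so its centre is about (281,212), as predicted. I'll lower the block, slowly at the end.

{"name": "play_rows", "arguments": {
  "offset": [
    [0, 1, 20],
    [0, 0, 30],
    [0, 0, 20],
    [0, 0, 10],
    [0, 0, 5],
    [0, 0, 1],
    [0, 0, 0],
    [0, 0, 0]
  ],
  "twist": [0, 0, 0, 0, 0, 0, 0, 0]
}}

```text
time: 13.48
eef_pos: [0.5578, 0.0007, 0.0303]
ee_rot: [[-0.995, -0.1, 0.001], [-0.1, 0.995, -0.0], [-0.001, -0.0, -1.0]]
wrist_force: [-0.4, 0.7, 0.2]
opening: 0.454
finger_force: 12.0
```

{"name": "play_rows", "arguments": {
  "offset": [
    [0, 0, 0.5],
    [0, 0, 0.5],
    [0, 0, 0.5],
    [0, 0, 0.5],
    [0, 0, 0],
    [0, 0, 0]
  ],
  "twist": [0, 0, 0, 0, 0, 0]
}}

```text
time: 14.22
eef_pos: [0.5574, 0.0007, 0.0277]
ee_rot: [[-0.995, -0.1, -0.0], [-0.1, 0.995, -0.0], [0.0, -0.0, -1.0]]
wrist_force: [0.8, 0.3, 0.7]
opening: 0.459
finger_force: 12.0
```

{"name": "play_rows", "arguments": {
  "offset": [
    [0, 0, 0.5],
    [0, 0, 0],
    [0, 0, 0]
  ],
  "twist": [0, 0, 0]
}}

```text
time: 14.6
eef_pos: [0.5574, 0.0007, 0.0272]
ee_rot: [[-0.995, -0.1, 0.0], [-0.1, 0.995, -0.0], [-0.0, -0.0, -1.0]]
wrist_force: [0.0, -0.1, -0.4]
opening: 0.456
finger_force: 12.0
```

{"name": "play_rows", "arguments": {
  "offset": [
    [0, 0, 0.5],
    [0, 0, 0],
    [0, 0, 0]
  ],
  "twist": [0, 0, 0]
}}

```text
time: 14.98
eef_pos: [0.5574, 0.0007, 0.0267]
ee_rot: [[-0.995, -0.1, 0.0], [-0.1, 0.995, -0.0], [-0.0, -0.0, -1.0]]
wrist_force: [-0.1, -0.3, 0.4]
opening: 0.457
finger_force: 12.0
```

{"name": "play_rows", "arguments": {
  "offset": [
    [0, 0, 0.4],
    [0, 0, 0],
    [0, 0, 0]
  ],
  "twist": [0, 0, 0]
}}

```text
time: 15.35
eef_pos: [0.5574, 0.0007, 0.0267]
ee_rot: [[-0.995, -0.1, 0.0], [-0.1, 0.995, 0.0], [-0.0, -0.0, -1.0]]
wrist_force: [-1.8, 0.5, 4.7]
opening: 0.458
finger_force: 12.0
```

The block has touched down: the upward force is 4.7 N and the tool has stopped descending. I'll ease off, release and rise.

{"name": "play_rows", "arguments": {
  "offset": [
    [0, 0, -0.3],
    [0, 0, 0]
  ],
  "twist": [0, 0]
}}

```text
time: 15.6
eef_pos: [0.5574, 0.0007, 0.0267]
ee_rot: [[-0.995, -0.1, 0.0], [-0.1, 0.995, -0.0], [-0.0, -0.0, -1.0]]
wrist_force: [-1.2, 0.0, 2.9]
opening: 0.456
finger_force: 12.0
```

{"name": "play_rows", "arguments": {
  "offset": [
    [0, 0, 0],
    [0, 0, 0],
    [0, 0, 0],
    [0, 0, 0],
    [0, 0, 0]
  ],
  "twist": [0, 0, 0, 0, 0],
  "fingers": 75
}}

```text
time: 16.23
eef_pos: [0.5574, 0.0007, 0.0266]
ee_rot: [[-0.995, -0.1, 0.0], [-0.1, 0.995, -0.0], [-0.0, -0.0, -1.0]]
wrist_force: [0.3, 0.3, -0.5]
opening: 0.855
finger_force: 0.0
```

{"name": "play_rows", "arguments": {
  "offset": [
    [0, 0, -5],
    [0, 0, -20],
    [0, 0, -35],
    [0, 0, -40],
    [0, 0, -40],
    [50, 0, 0],
    [50, 0, 0],
    [50, 0, 0],
    [0, 0, 0],
    [0, 0, 0]
  ],
  "twist": [0, 0, 0, 0, 0, 0, 0, 0, 0, 0]
}}

```text
time: 17.48
eef_pos: [0.4093, -0.0144, 0.1673]
ee_rot: [[-0.995, -0.1, 0.002], [-0.1, 0.995, -0.0], [-0.002, -0.0, -1.0]]
wrist_force: [0.4, -0.2, 0.8]
opening: 0.852
finger_force: 0.0
```

Run:
```python
from h import *
import pickle
c=cap('top','top2'); pickle.dump(c,open('top2.pkl','wb'))
t=cv2.imread('pics/top2.png')
cv2.imwrite('pics/z2.png',np.clip(cv2.resize(t[120:270,230:430],None,fx=4,fy=4,interpolation=cv2.INTER_CUBIC)*1.6,0,255).astype('u1'))
s=r.state();print(s['time'],s['eef_pos'],s['opening'])
print([(np.array(proj(c,p))-[230,120])*4 for p in ([.558,-.0005,.041],[.558,-.0005,.025])])
```

```text
17.525 [ 0.40977092 -0.01438202  0.16719244] 0.8499321119362571
[array([188.70019336, 282.23678144]), array([189.13170244, 287.70205089])]
```

View pics/z2.png

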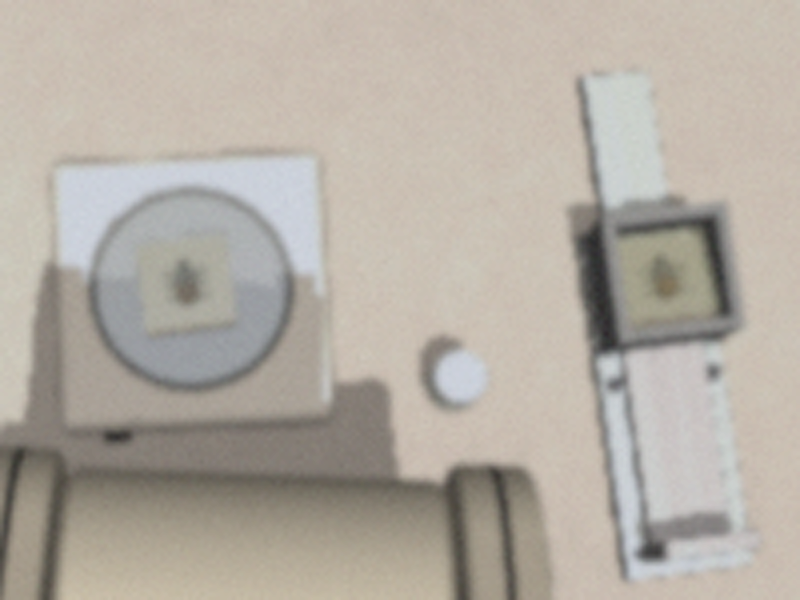

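The block lies flat at crop (187,283) on the glass, whose centre is at (191,288). Allowing for the block's height, it is about 1.5 mm off the middle. The stack is in the tower and the plate has sprung back.

```bash
python3 -c "
from rig import r
print(r.close_job())"
```

```text
the job is handed in; nothing more can be done
None
```

The job is done and handed in at about 17.5 s: one square block was fed out, the stack dropped one place and stayed in the magazine, and the block lies flat about 1.5 mm from the middle of the glass plate.

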